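Lock the suction pipe onto the bench port

TASK

Fit the loose aluminium suction pipe over the steel stub of the dust-extraction port, flared foot down, push it fully home on the flange and turn it until the stub's spring button snaps out through the square hole in the pipe. Leave it locked there, upright, and do not disturb the bench dog or the sanding block.

Things in the scene. Friction and masses are not known exactly. Their poses are not given: they have to be found in the camera images.
- pipe_center (a point): Centre of the loose aluminium suction pipe, on its axis half-way up, 75 mm above its foot. A straight round tube open at both ends, 150 mm long, about 250 g, outside diameter 43 mm, bore 36.6 mm; the lowest 18 mm flare to a bell foot of 57 mm outside, 51 mm inside. It starts standing on that foot. z points up the pipe, away from the foot. Grip its plain upper part.
- pipe_hole (a point): Middle of the one hole in the pipe's wall, about 14 mm wide and 15 mm high, on the pipe's own -x side, 20 mm from its axis and 60 mm above its foot.
- port: Dust-extraction port, fixed to the bench: a round dark steel flange, 92 mm across and 10 mm thick, carrying an upright steel stub. Origin at the centre of its underside, z up. The stub stands turned in the flange by up to 0.9 rad either way about z, which this pose does NOT report; unturned, its button is on the port's own -x side. It turns only stiffly (about 1 N m).
- port_seat (a point): Centre of the flange's top face, 10 mm above the bench, on the stub's axis; the pipe's foot seats on it. Seated, the pipe's centre is 75 mm above this point and its hole is level with the button.
- stub_top (a point): Centre of the stub's bevelled top end, 95 mm above the flange, 105 mm above the bench; fixed to the flange, so its axes do not show the stub's turn. The stub is 35 mm in diameter. From its side, 60 mm above the flange, a round-nosed brass spring button of 12 mm diameter stands out 7 mm.
- button (a joint): How far the button is pressed into the stub, in m: 0 fully out (free, or snapped through the hole), about 0.005 while the pipe wall holds it in. The pipe's flare presses it in on the way down (some 5 N more to push). It snaps out when the seated pipe's hole comes within about 0.1 rad of it; the pipe then resists further turning.
- bench_dog: Bystander: turned beech bench dog, 29 mm across, 65 mm tall, standing on its wider head. Origin at the middle of its underside.
- sanding_block: Bystander: cork sanding block on brown wood, 65 x 112 x 36 mm. Origin at the middle of its underside.
There are look-alikes about, which are no part of the job. Of the things like the port, leave any that is purple or red; of the rest the larger one is meant.

How it is judged:
On the way:
1. the pipe is over the stub and its wall holds the spring button pressed in (value of joint button above 0.003 m and horizontal distance between pipe_center and port below 0.012 m and angle between pipe_center's own z axis and vertical below 0.2 rad), for 0.1 s.
At the end, for the whole second after the job is handed in: The pipe stands upright (within 0.08 rad) on the stub, its axis within 5 mm of the port's, its foot within 4 mm of the flange, and the spring button is out through the hole (pressed in by less than 1.5 mm) (value of joint button below 0.0015 m and horizontal distance between pipe_center and port below 0.005 m and z of pipe_center in the frame of port between 0.081 and 0.089 m and angle between pipe_center's own z axis and vertical below 0.08 rad); the robot touches nothing.
It fails at once if the bench dog or the sanding block is moved more than 30 mm (distance of any of bench_dog, sanding_block from where it was at the start of the episode above 0.03 m).
It also fails if it takes over 64 s, if anything falls off the work surface, if the arm or the gripper's body presses on something with over 40 N, if the wrist force passes 120 N, or if a joint passes its speed limit or range.

ROBOT

A 6-joint arm with a two-finger parallel gripper is mounted at the origin on the work surface; the furniture and walls round the work are solid. World frame = base frame: x ahead of the robot, y to its left, z up, the work surface at z = 0. Lengths are in m, angles in rad, forces in N, time in s.
With the tool pointing down it reaches from about 0.4 to 0.825 m from the base axis. Payload 7 kg.
Tool frame: the origin (TCP) lies between the finger pads; the fingertips stand 25 mm ahead of it and the grasp point (between the pads) lies 6 mm ahead of it (manip.finger_overhang is the distance from the TCP to the fingertips, in m); x points along the fingers, y is the direction in which the jaws open and shut, and the axes are right-handed (so a half turn about x gives the same grasp; the last joint's range is limited). The gripper opens to 85 mm and grips with 20 to 120 N. Pads are 22 mm wide; open, the fingers measure 114 mm over their backs; the gripper's body (76 mm by 85 mm) begins 54 mm behind the grasp point. The pads swing forward as they close: fully open they stand 13 mm farther back than shut.
Start: joints at [1.418, 0.359, 0.012, 0, -1.224, -0.288], TCP at [0.288, 0.61, 0.256] pointing down, gripper open.
Joint ranges: [-3.07, 3.07], [-1.43, 2.12], [-1.02, 1.25], [-3.03, 1.67], [-3.05, -0], [-3.03, 3.03]. Speed limits (rad/s): [2.39, 2.39, 3.01, 3.14, 3.14, 3.14].

INTERFACE

Orientations are given as a rotation vector (axis times angle).
In Python, from bench import manip, cams gives the robot as it stands.
- The arm moves only by the tool drive_tool, never from a script. Its argument "increments" is a list of rows, each a list of 5 numbers: the shift along the world's x, y, z in mm, then the turn about the world's z in degrees, then the opening in per cent of the stroke, from 0 (shut) to 100 (fully open). A call has exactly 10 rows; each row is the pose to reach, as a shift and turn from the pose commanded when the call began; what a row does not reach only later rows make up. A row lasts 1/10 s, in which the tool goes at most 50 mm and 8.59 degrees, less where a joint would pass 70% of its speed; a pose out of reach is approached as far as the arm can. A call with a gripper value outside its range is refused whole. The fingers move at their own pace and stop on an object; "grip_force" is the grip in N (left out, the last holds). Time passes only in rows, so rows that repeat a pose let the fingers close, or fill a call up. It gives the time, the measured TCP pose, the force and the opening at its end, in the units of the state.
- manip.sense(): the state, without advancing time (a new reading comes with each control period).
- cams.capture(name): name is "scene" or "top" or "wrist"; returns the picture (420x560x3 uint8, red, green, blue); there is no depth.
- cams.camera_info(name): a dict with "fovy" (degrees; the focal length in pixels is half the picture's height over the tangent of half this angle, whatever the lens; pixels are square), "cx", "cy" (the principal point, pixels), "R" (3x3) and "t" (3): a world point X has camera coordinates R X + t. Camera axes: x right, y down, z forward; pixel columns grow to the right and rows downward; lengths in m; the calibration is good to about 2 mm. A picture is of the moment at which its call begins: read the wrist's pose just before it. camera_info takes no time and is no camera call; for the wrist camera it gives the pose at the moment of the call.
- manip.finish_job(): hands the job in, once; it reports no verdict.
The state is a dict: "clock": time; "q": joint angles; "qvel": joint speeds; "joint_torque": joint torques, N m; "eef_pos": TCP position; "ee_rot": TCP orientation; "wrist_force": force on the tool from outside, world axes, zero at the start; "ft_torque": the same for the moment, N m; "finger_gap": finger opening in m.
Only numpy, scipy, OpenCV 4.12 (cv2) and the standard library are available. Lean on these libraries where they do the work, as an engineer would, in place of code of your own. Each camera call takes 0.05 s, during which the arm holds its last target.

## Working session

There is one attempt and no reset: what is moved stays moved. The work goes in short steps, Python scripts to look and compute and a tool call to move; the robot and the scene stay as the last step left them, time stands still between calls to the robot, and variables do not carry over. Pictures are saved under pics/ and viewed, and the job is handed in when it is done.

Besides the shell and the picture viewer there is one more tool, called after "Call:" as name([rows], argument=value, ...), one row to a line, values as JSON. drive_tool: Moves the arm, as the interface text tells. Its arguments: {"type":"object","properties":{"increments":{"type":"array"},"grip_force":{"type":"number"}},"required":["increments"]}

```bash
mkdir -p pics; cat > h.py <<'E'
import sys; sys.path.insert(0,'.')
from bench import manip,cams
import numpy as np,cv2
def save(n,im): cv2.imwrite('pics/'+n+'.png',im[:,:,::-1])
def K(i,h=420): return (h/2)/np.tan(np.radians(i['fovy'])/2)
def proj(i,X):
    c=np.array(i['R'])@np.array(X)+np.array(i['t']);f=K(i);return i['cx']+f*c[0]/c[2],i['cy']+f*c[1]/c[2]
def ray(i,u,v):
    R=np.array(i['R']);f=K(i);d=R.T@np.array([(u-i['cx'])/f,(v-i['cy'])/f,1]);o=-R.T@np.array(i['t']);return o,d
def onz(i,u,v,z):
    o,d=ray(i,u,v);return o+d*(z-o[2])/d[2]
def crop(n,im,u0,v0,u1,v1,s): save(n,cv2.resize(im[v0:v1,u0:u1],None,fx=s,fy=s,interpolation=cv2.INTER_CUBIC))
E
python3 - <<'E'
from h import *
print(manip.sense())
for n in ['scene','top','wrist']:
    i=cams.camera_info(n);print(n,i);im=cams.capture(n);save(n+'0',im);np.save('pics/'+n+'0.npy',im)
E
```

```text
{'clock': 0.0, 'q': array([ 1.41814506e+00,  3.59405910e-01,  1.10362792e-02, -3.51696057e-04,
       -1.22411321e+00, -2.88137564e-01]), 'qvel': array([-0.001095  , -0.00019869, -0.00056643,  0.00047779,  0.00013771,
        0.0007691 ]), 'joint_torque': array([-1.74002133e-03, -5.83314085e+01,  2.93408722e+01,  6.93671241e+00,
       -6.13878845e-03, -2.80091939e-05]), 'eef_pos': array([0.2877977 , 0.61006697, 0.25534125]), 'ee_rot': array([-1.97766233,  0.44496418,  1.97809965]), 'wrist_force': array([ 0.28919568,  0.27491854, -0.04845138]), 'ft_torque': array([-0.02224813,  0.01860589, -0.06222115]), 'finger_gap': 0.085493289280459}
scene {'fovy': 42.999260505013154, 'cx': 273.9079314935527, 'cy': 217.16079757027867, 'R': array([[ 0.722132  , -0.6915142 ,  0.01826155],
       [-0.29309158, -0.32976759, -0.89741332],
       [ 0.62659612,  0.64269857, -0.44081272]]), 't': array([-0.32724508,  0.21984008,  0.95818836])}
top {'fovy': 43.20466826842872, 'cx': 279.442745583871, 'cy': 208.36252907290083, 'R': array([[ 0.06419904, -0.99791975, -0.00588678],
       [-0.97199745, -0.06119299, -0.22688407],
       [ 0.22605186,  0.02028768, -0.97390398]]), 't': array([0.01043918, 0.50475143, 1.42690942])}
wrist {'fovy': 62.00015702079123, 'cx': 276.8645235945876, 'cy': 208.4526036789963, 'R': array([[-0.42694392, -0.90427739,  0.00113583],
       [-0.85494943,  0.40406286,  0.32526094],
       [-0.29458506,  0.1378971 , -0.94562362]]), 't': array([ 0.67400421, -0.04167461,  0.3803387 ])}
```

View pics/scene0.png

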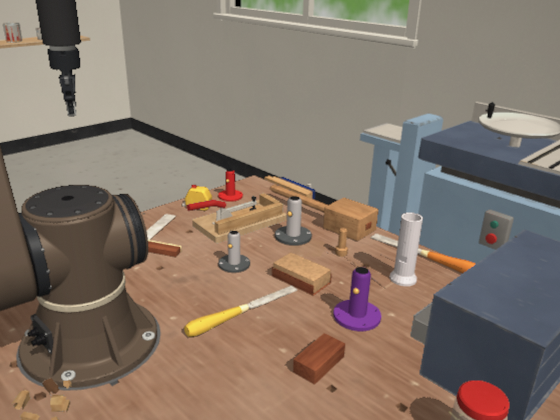

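View pics/top0.png

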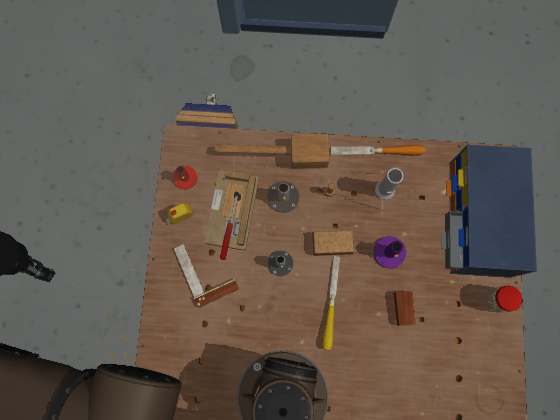

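View pics/wrist0.png

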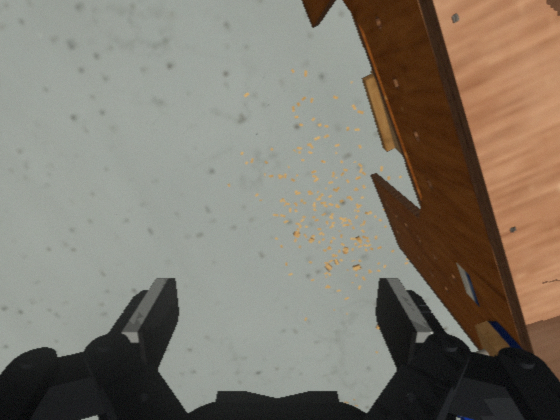

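Port-like things in the top view: red (183,177), purple (390,252), grey (283,197) and a smaller grey (280,263). The grey one at (283,197) is the larger of the two that are left, so it fits the description. I'll confirm that in enlarged crops.

```bash
python3 - <<'E'
from h import *
t=np.load('pics/top0.npy');s=np.load('pics/scene0.npy')
a=cv2.resize(t[150:290,230:430],None,fx=4,fy=4,interpolation=cv2.INTER_CUBIC);save('topc',a)
a=cv2.resize(s[180:290,205:355],None,fx=5,fy=5,interpolation=cv2.INTER_CUBIC);save('scc',a)
a=cv2.resize(s[200:300,370:450],None,fx=6,fy=6,interpolation=cv2.INTER_CUBIC);save('scp',a)
i=cams.camera_info('top')
for u,v,z in [(283,197,0.01),(280,263,.01),(388,193,0),(330,190,0),(333,245,0.036),(390,252,.01)]: print(u,v,onz(i,u,v,z))
E
```

```text
283 197 [0.54872172 0.03533869 0.01      ]
280 263 [0.35615018 0.03173646 0.01      ]
388 193 [ 0.58261732 -0.27063652  0.        ]
330 190 [ 5.81075522e-01 -1.00821103e-01  2.22044605e-16]
333 245 [ 0.4126305  -0.11326462  0.036     ]
390 252 [ 0.40714676 -0.27750362  0.01      ]
```

View pics/topc.png

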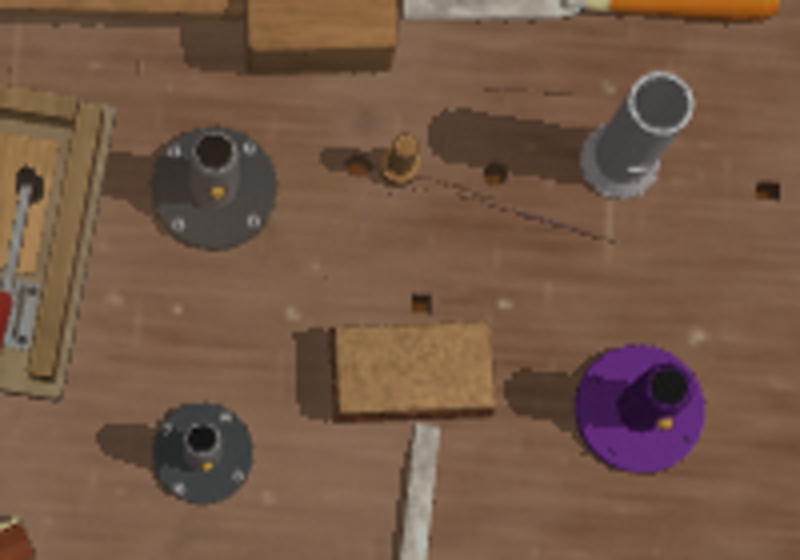

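View pics/scc.png

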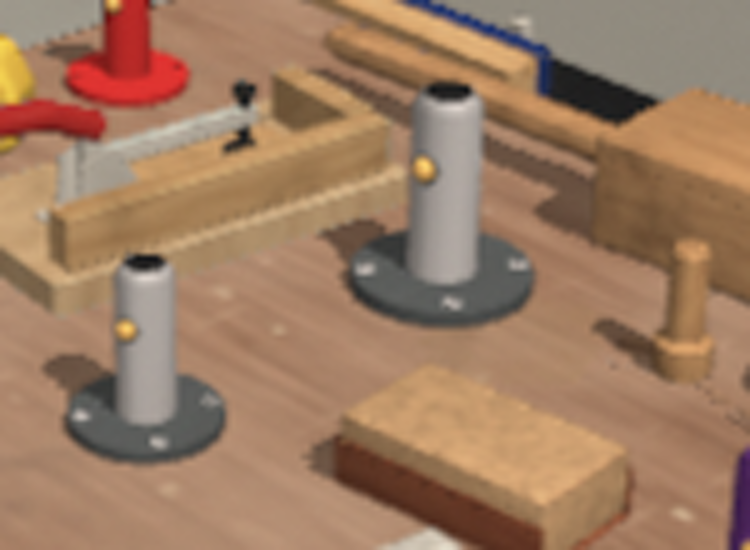

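View pics/scp.png

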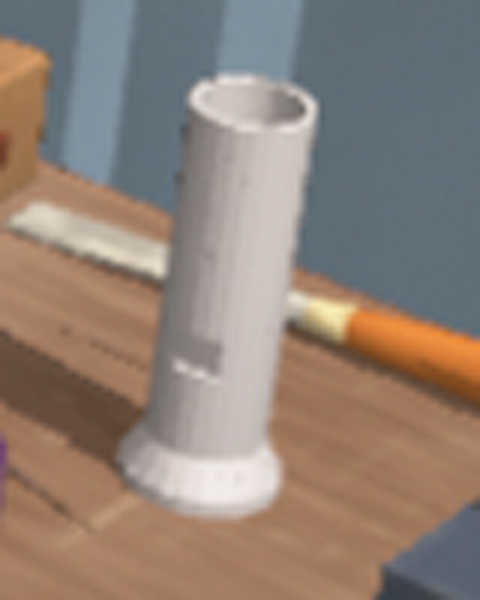

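The crop confirms it: the larger grey port has a flange about 124 crop pixels across against 98 for the smaller, with its stub top at crop (215,152) and its button at (217,192). The pipe's top rim is at crop (661,104). Next I'll triangulate from both cameras.

```bash
python3 - <<'E'
from h import *
from scipy.optimize import least_squares
T=cams.camera_info('top');S=cams.camera_info('scene')
tp=lambda U,V:((U+.5)/4-.5+230,(V+.5)/4-.5+150)
sc=lambda U,V:((U+.5)/5-.5+205,(V+.5)/5-.5+180)
sp=lambda U,V:((U+.5)/6-.5+370,(V+.5)/6-.5+200)
print('stub top',onz(T,*tp(215,152),.105),onz(S,*sc(450,92),.105))
print('flange',onz(T,*tp(214,188),.008))
print('pipe top',onz(T,*tp(661,104),.15),onz(S,*sp(254,103),.15))
def tri(a,b):
    f=lambda X:np.r_[np.array(proj(T,X))-a,np.array(proj(S,X))-b]
    r=least_squares(f,[.5,0,.07]);return r.x,r.fun
print('button',tri(tp(217,192),sc(424,170)))
print('hole lower edge',tri(tp(641,169),sp(197,372)), onz(S,*sp(198,359),.06))
# predicted projections of models
def circ(i,c,z,r,n=12): 
    return np.array([proj(i,[c[0]+r*np.cos(a),c[1]+r*np.sin(a),z]) for a in np.linspace(0,2*np.pi,n,endpoint=False)])
t=np.load('pics/top0.npy').copy();s=np.load('pics/scene0.npy').copy()
E
```

```text
stub top [0.55093888 0.03451219 0.105     ] [0.54946328 0.03168512 0.105     ]
flange [0.55037951 0.03507683 0.008     ]
pipe top [ 0.59011372 -0.25976955  0.15      ] [ 0.58933837 -0.26279189  0.15      ]
button (array([0.53252342, 0.03148432, 0.06893594]), array([ 0.15272492, -0.15975103, -0.18760454,  0.0316481 ]))
hole lower edge (array([ 0.5719025 , -0.26606893,  0.05172698]), array([-0.02347339,  0.01954127,  0.02198299, -0.0051613 ])) [ 0.56704827 -0.26848398  0.06      ]
```

Call:
drive_tool([
  [11,-29,4,-8,100],
  [22,-58,8,-16,100],
  [33,-87,12,-24,100],
  [44,-116,16,-32,100],
  [55,-145,20,-40,100],
  [66,-174,24,-48,100],
  [77,-203,28,-56,100],
  [88,-232,32,-64,100],
  [99,-261,36,-72,100],
  [110,-290,40,-80,100],
])

```text
clock: 1.15
eef_pos: [0.3981, 0.3191, 0.2964]
ee_rot: [-1.007, 1.326, 1.007]
wrist_force: [-0.4, 1.0, -0.1]
finger_gap: 0.0854
```

Call:
drive_tool([
  [11,-29,0,-8,100],
  [22,-58,0,-16,100],
  [33,-87,0,-24,100],
  [44,-116,0,-32,100],
  [55,-145,0,-40,100],
  [66,-174,0,-48,100],
  [77,-203,0,-56,100],
  [88,-232,0,-64,100],
  [99,-261,0,-72,100],
  [110,-286,0,-75,100],
])

```text
clock: 2.15
eef_pos: [0.5081, 0.033, 0.2962]
ee_rot: [0.008, 1.571, -0.008]
wrist_force: [1.1, -0.0, -0.0]
finger_gap: 0.0854
```

```bash
python3 - <<'E'
from h import *
print(manip.sense())
i=cams.camera_info('wrist');im=cams.capture('wrist');save('w1',im);np.save('pics/w1.npy',im);np.save('pics/w1i.npy',i,allow_pickle=True);print(-np.array(i['R']).T@i['t'], manip.sense()['clock'])
E
```

```text
{'clock': 2.15, 'q': array([ 4.50979540e-01,  5.77524862e-02, -2.82772002e-01, -1.13946452e-04,
       -1.23038456e+00, -2.03167350e+00]), 'qvel': array([-0.57752537,  0.1602638 ,  0.16829377,  0.00061517, -0.00959196,
        0.12870831]), 'joint_torque': array([  3.13128099, -35.90726137,  28.46198738,   6.91325605,
        -0.06202608,  -1.11221574]), 'eef_pos': array([0.50808108, 0.03298058, 0.29624258]), 'ee_rot': array([ 0.00784038,  1.57093073, -0.00776685]), 'wrist_force': array([ 1.0624598 , -0.01160221, -0.0113426 ]), 'ft_torque': array([ 0.03840066, -0.01272607, -0.00226408]), 'finger_gap': 0.08542418190989196}
[0.42471266 0.03318242 0.41323521] 2.2
```

View pics/w1.png

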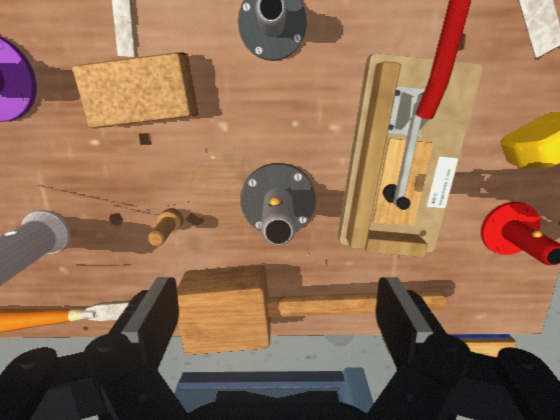

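```bash
python3 - <<'E'
from h import *
im=np.load('pics/w1.npy');crop('w1c',im,230,150,330,260,5.0)
crop('w1p',im,0,170,120,300,4.0)
E
```

```text
(no output)
```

View pics/w1c.png

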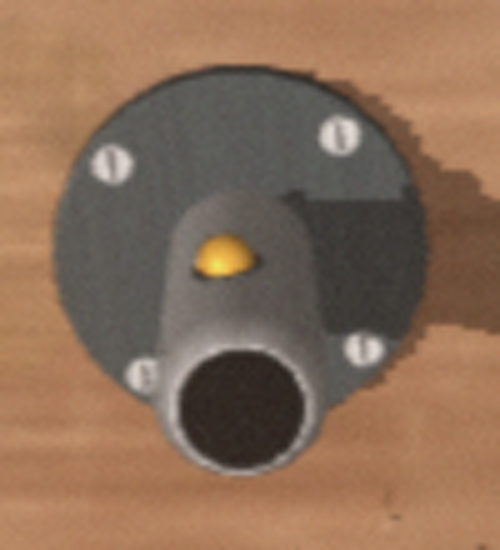

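```bash
python3 - <<'E'
from h import *
i=np.load('pics/w1i.npy',allow_pickle=True).item()
c=lambda U,V:((U+.5)/5-.5+230,(V+.5)/5-.5+150)
st=onz(i,*c(241,408),.105);print('stub',st)
d=[c(112,163),c(341,135),c(363,350),c(148,377)]
P=[onz(i,*x,.011)[:2] for x in d];print(P);print('screwmean',np.mean(P,0))
fl=[onz(i,*x,.010)[:2] for x in [c(55,240),c(426,240),c(240,66)]];print('flange',fl)
p=.5*(st[:2]+np.mean(P,0))
for ang in np.radians(np.arange(150,221,5)):
  X=[p[0]+.0215*np.cos(ang),p[1]+.0215*np.sin(ang),.070]
  u,v=proj(i,X);print(np.degrees(ang).round(),(u+.5-230)*5,(v+.5-150)*5)
E
```

```text
stub [0.55348603 0.03292794 0.105     ]
[array([0.52958268, 0.00283239]), array([0.52333081, 0.05709612]), array([0.57763456, 0.06301319]), array([0.58422474, 0.00992205])]
screwmean [0.5536932  0.03321594]
flange [array([ 0.54885371, -0.01163814]), array([0.5497789 , 0.07791663]), array([0.50681277, 0.03341905])]
150.0 292.9649832234671 259.42767172192504
155.0 284.8928531541975 255.50501221713063
160.0 276.4745168916019 252.26640272322314
165.0 267.776893254144 249.73913900813585
170.0 258.8694856293543 247.94459138554387
175.0 249.82374884763203 246.8979728432518
180.0 240.712429327875 246.60817272512958
185.0 231.6088873751869 247.07765900384885
190.0 222.58641094621822 248.30245094620423
195.0 213.71753040736422 250.27216268065246
200.0 205.07334378691098 252.97011686837536
205.0 196.7228617652802 256.373526395892
210.0 188.73238116764497 260.45374078918144
215.0 181.1648950387783 265.1765529334895
220.0 174.07954651692563 270.502560701984
```

Call:
drive_tool([
  [2,-25,0,0,100],
  [4,-50,0,0,100],
  [8,-90,0,0,100],
  [12,-130,0,0,100],
  [16,-170,0,0,100],
  [20,-210,0,0,100],
  [24,-250,0,0,100],
  [30,-280,0,0,100],
  [40,-294,0,0,100],
  [40,-294,0,0,100],
])

```text
clock: 3.2
eef_pos: [0.5483, -0.2614, 0.2952]
ee_rot: [0.005, 1.572, -0.005]
wrist_force: [-0.2, -0.5, -0.8]
finger_gap: 0.0853
```

```bash
python3 - <<'E'
from h import *
i=cams.camera_info('wrist');im=cams.capture('wrist');save('w2',im);np.save('pics/w2.npy',im);np.save('pics/w2i.npy',i,allow_pickle=True);s=manip.sense();print(s['eef_pos'],s['q'],s['clock'])
E
```

```text
[ 0.54786819 -0.26029921  0.29533659] [-1.21929171e-01  2.25546179e-01 -8.45974938e-02 -2.07930651e-04
 -1.26223233e+00 -1.45495137e+00] 3.25
```

View pics/w2.png

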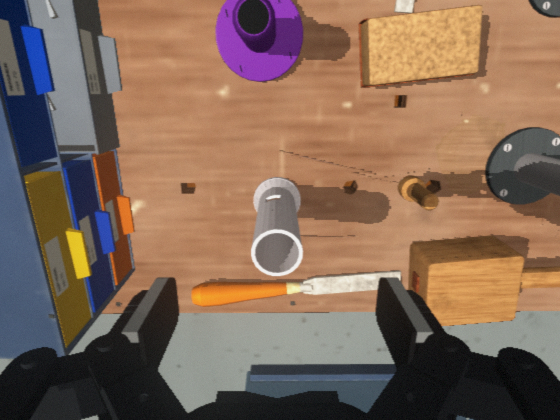

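```bash
python3 - <<'E'
from h import *
im=np.load('pics/w2.npy');crop('w2c',im,235,165,325,285,5.0)
E
```

```text
(no output)
```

View pics/w2c.png

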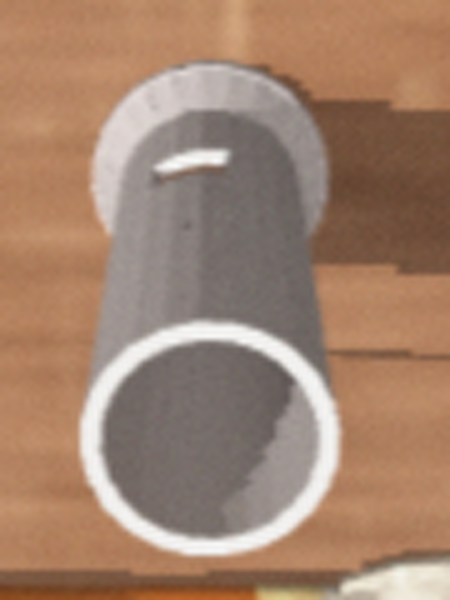

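```bash
python3 - <<'E'
from h import *
i=np.load('pics/w2i.npy',allow_pickle=True).item()
c=lambda U,V:((U+.5)/5-.5+235,(V+.5)/5-.5+165)
p=onz(i,*c(210,437),.15);print('pipe',p)
print('foot width', [onz(i,*c(u,170),.003) for u in (92,329)])
for a in range(165,216,5):
  r=np.radians(a);o=[]
  for w in (-.007,.007):
    X=[p[0]+.0205*np.cos(r)-w*np.sin(r),p[1]+.0205*np.sin(r)+w*np.cos(r),.0525]
    u,v=proj(i,X);o+=[round((u+.5-235)*5),round((v+.5-165)*5)]
  print(a,o)
E
```

```text
pipe [ 0.5928645  -0.26240356  0.15      ]
foot width [array([ 0.592013  , -0.29135606,  0.003     ]), array([ 0.59242659, -0.23325293,  0.003     ])]
165 [266, 161, 203, 146]
170 [259, 157, 194, 147]
175 [251, 153, 186, 148]
180 [243, 150, 177, 151]
185 [234, 148, 169, 154]
190 [225, 146, 161, 158]
195 [217, 146, 154, 162]
200 [208, 145, 147, 167]
205 [199, 146, 140, 173]
210 [190, 147, 135, 179]
215 [182, 149, 129, 185]
```

The wrist crop puts the pipe's rim centre at crop (210,437), and the hole's lower edge runs from (155,168) to (229,155). That gives a hole azimuth of about 190°, and the button is also near 190°. I'll descend around the pipe and grasp it.

Call:
drive_tool([
  [14,0,0,0,100],
  [28,-1,0,0,100],
  [43,-1,-10,0,100],
  [43,-1,-35,0,100],
  [43,-1,-60,0,100],
  [43,-1,-85,0,100],
  [43,-1,-110,0,100],
  [43,-1,-135,0,100],
  [43,-1,-155,0,100],
  [43,-1,-168,0,100],
])

```text
clock: 4.25
eef_pos: [0.5909, -0.2597, 0.1255]
ee_rot: [0.003, 1.574, -0.002]
wrist_force: [0.6, -0.5, -0.3]
finger_gap: 0.0853
```

Call:
drive_tool([
  [0,0,0,0,80],
  [0,0,0,0,60],
  [0,0,0,0,50],
  [0,0,0,0,40],
  [0,0,0,0,30],
  [0,0,0,0,30],
  [0,0,0,0,30],
  [0,0,0,0,30],
  [0,0,0,0,30],
  [0,0,0,0,30],
], grip_force=50)

```text
clock: 5.25
eef_pos: [0.5919, -0.2609, 0.1297]
ee_rot: [0.003, 1.568, -0.004]
wrist_force: [0.6, -0.9, 6.5]
finger_gap: 0.0421
```

Call:
drive_tool([
  [0,0,10,0,30],
  [0,0,25,0,30],
  [0,0,40,0,30],
  [0,0,60,0,30],
  [0,0,80,0,30],
  [0,0,100,0,30],
  [0,0,120,0,30],
  [0,0,130,0,30],
  [0,0,135,0,30],
  [0,0,135,0,30],
])

```text
clock: 6.25
eef_pos: [0.5908, -0.2604, 0.2633]
ee_rot: [0.004, 1.571, -0.003]
wrist_force: [0.6, 0.0, -2.6]
finger_gap: 0.042
```

```bash
python3 - <<'E'
from h import *
s=manip.sense();print(s)
i=cams.camera_info('wrist');im=cams.capture('wrist');save('w3',im);np.save('pics/w3.npy',im);np.save('pics/w3i.npy',i,allow_pickle=True)
E
```

```text
{'clock': 6.25, 'q': array([-1.13726026e-01,  3.06871968e-01, -4.69979015e-02, -3.73838154e-04,
       -1.21697550e+00, -1.46155218e+00]), 'qvel': array([-0.00111935,  0.01299361, -0.02026397, -0.0043122 ,  0.01381343,
        0.00036649]), 'joint_torque': array([-1.57553652e-03, -5.65211856e+01,  3.09152520e+01,  7.48582944e+00,
       -1.89377535e-01, -2.95583743e-05]), 'eef_pos': array([ 0.59082838, -0.26040785,  0.26327637]), 'ee_rot': array([ 0.0038998,  1.570803 , -0.0033438]), 'wrist_force': array([ 0.64976429,  0.0153842 , -2.6427431 ]), 'ft_torque': array([-0.00391031,  0.01688954, -0.01287574]), 'finger_gap': 0.042035974589492514}
```

View pics/w3.png

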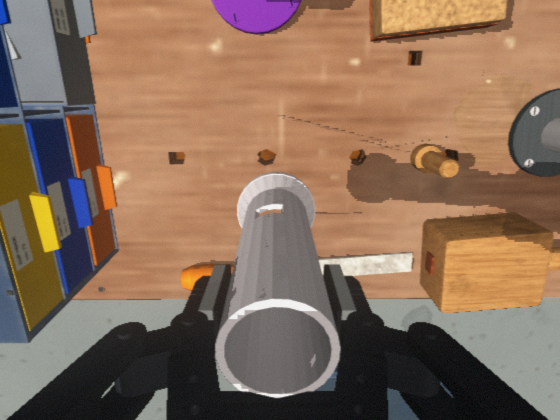

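```bash
python3 - <<'E'
from h import *
from scipy.optimize import least_squares
i=np.load('pics/w3i.npy',allow_pickle=True).item();im=np.load('pics/w3.npy')
crop('w3c',im,205,160,355,400,2.5)
for zt in (.27,.275,.28,.285,.29): print(zt,onz(i,278,349,zt))
for zf in (.12,.13,.14): print(zf,onz(i,276.5,205,zf))
for zf in (.12,.13,.14):
  print(zf,[onz(i,u,203,zf)[1] for u in (237,316)])
E
```

```text
0.27 [ 0.60282477 -0.26060597  0.27      ]
0.275 [ 0.59849923 -0.26060934  0.275     ]
0.28 [ 0.5941737  -0.26061272  0.28      ]
0.285 [ 0.58984816 -0.26061609  0.285     ]
0.29 [ 0.58552263 -0.26061946  0.29      ]
0.12 [ 0.59396883 -0.26116368  0.12      ]
0.13 [ 0.59064432 -0.26114511  0.13      ]
0.14 [ 0.58731982 -0.26112654  0.14      ]
0.12 [np.float64(-0.29208537750459607), np.float64(-0.23021890991798827)]
0.13 [np.float64(-0.29087863560923194), np.float64(-0.23138939322283783)]
0.14 [np.float64(-0.28967189371386787), np.float64(-0.2325598765276874)]
```

View pics/w3c.png

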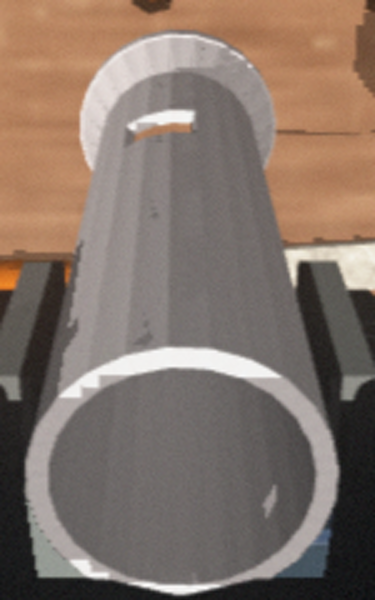

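Call:
drive_tool([
  [-4,20,0,3,30],
  [-8,50,0,6,30],
  [-12,85,0,9,30],
  [-16,120,0,12,30],
  [-20,160,0,15,30],
  [-24,200,0,18,30],
  [-28,240,0,21,30],
  [-33,270,0,24,30],
  [-37,287,0,25,30],
  [-39,294,0,25,30],
])

```text
clock: 7.3
eef_pos: [0.5511, 0.035, 0.2622]
ee_rot: [-0.34, 1.546, 0.341]
wrist_force: [-0.4, -0.3, -3.3]
finger_gap: 0.0421
```

Call:
drive_tool([
  [0,0,0,0,30],
  [0,0,-2,0,30],
  [0,0,-4,0,30],
  [0,0,-6,0,30],
  [0,0,-8,0,30],
  [0,0,-10,0,30],
  [0,0,-12,0,30],
  [0,0,-14,0,30],
  [0,0,-14,0,30],
  [0,0,-14,0,30],
])

```text
clock: 8.3
eef_pos: [0.552, 0.0335, 0.2493]
ee_rot: [-0.339, 1.544, 0.339]
wrist_force: [0.2, -0.2, -2.8]
finger_gap: 0.0419
```

```bash
python3 - <<'E'
from h import *
s=manip.sense();print(s['eef_pos'],s['wrist_force'],s['q'][5])
for n in ['wrist','scene','top']:
  i=cams.camera_info(n);im=cams.capture(n);np.save('pics/%s4.npy'%n,im);np.save('pics/%s4i.npy'%n,i,allow_pickle=True)
  if n=='wrist': save('w4',im)
  if n=='scene': crop('s4c',im,240,100,350,260,3.7)
  if n=='top': crop('t4c',im,240,130,340,240,5.0)
E
```

```text
[0.55204516 0.03348432 0.24931733] [ 0.20011564 -0.21547607 -2.77612606] -1.5536369931143663
```

View pics/w4.png

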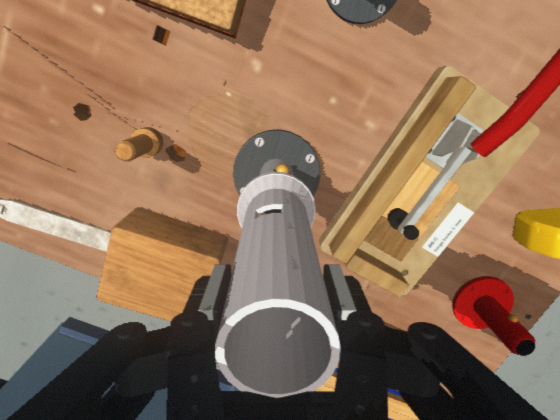

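View pics/s4c.png

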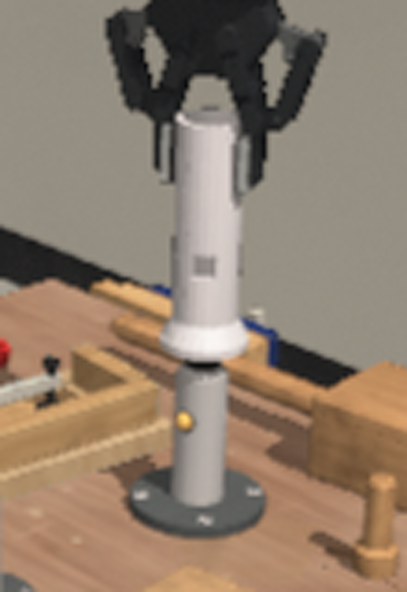

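View pics/t4c.png

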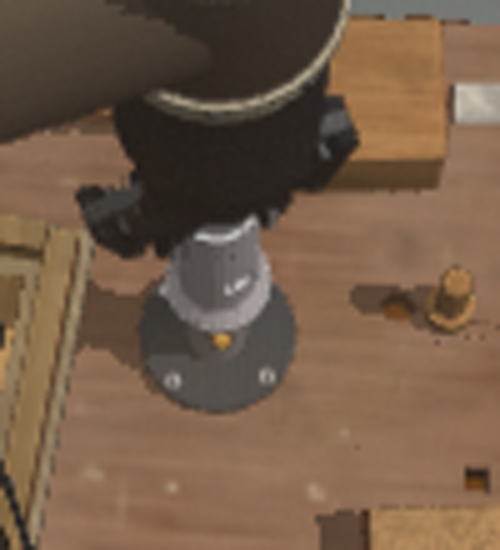

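```bash
python3 - <<'E'
from h import *
T=cams.camera_info('top');S=cams.camera_info('scene')
W=np.load('pics/wrist4i.npy',allow_pickle=True).item()
t=lambda U,V:((U+.5)/5-.5+240,(V+.5)/5-.5+130)
s=lambda U,V:((U+.5)/3.7-.5+240,(V+.5)/3.7-.5+100)
print('top foot y',onz(T,*t(215.5,280),.119),'flange',onz(T,*t(217.5,335),.008))
print('wrist foot',onz(W,276.5,206,.119),'top rim',onz(W,278,349,.269), 'flange', [onz(W,*p,.01) for p in [(234,175),(321,175),(277,130)]])
# scene horizontal offset: predicted column of axis for candidates
for p in [(.552,.0335),(.551,.0345),(.5505,.0335)]:
  print(p,[round((proj(S,[*p,z])[0]+.5-240)*3.7,1) for z in (.269,.119,.105,.03)])
E
python3 - <<'E'
import sys;sys.path.insert(0,'.')
import os;os.chdir('.')
from h import *
im=np.load('pics/scene4.npy');crop('s4d',im,270,170,320,250,8)
crop('w4d',np.load('pics/wrist4.npy'),215,115,340,225,6)
E
```

```text
top foot y [0.55266021 0.03647085 0.119     ] flange [0.55044994 0.03515419 0.008     ]
wrist foot [0.55183722 0.03237568 0.119     ] top rim [0.55262332 0.03338789 0.269     ] flange [array([ 0.5726726 , -0.00692047,  0.01      ]), array([0.5346877 , 0.07554671, 0.01      ]), array([0.51203021, 0.0145394 , 0.01      ])]
(0.552, 0.0335) [np.float64(214.1), np.float64(205.4), np.float64(204.6), np.float64(200.6)]
(0.551, 0.0345) [np.float64(211.8), np.float64(203.2), np.float64(202.4), np.float64(198.5)]
(0.5505, 0.0335) [np.float64(212.4), np.float64(203.7), np.float64(203.0), np.float64(199.0)]
```

View pics/s4d.png

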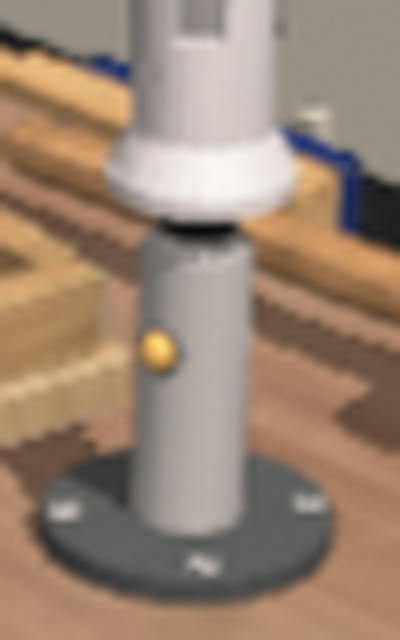

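View pics/w4d.png

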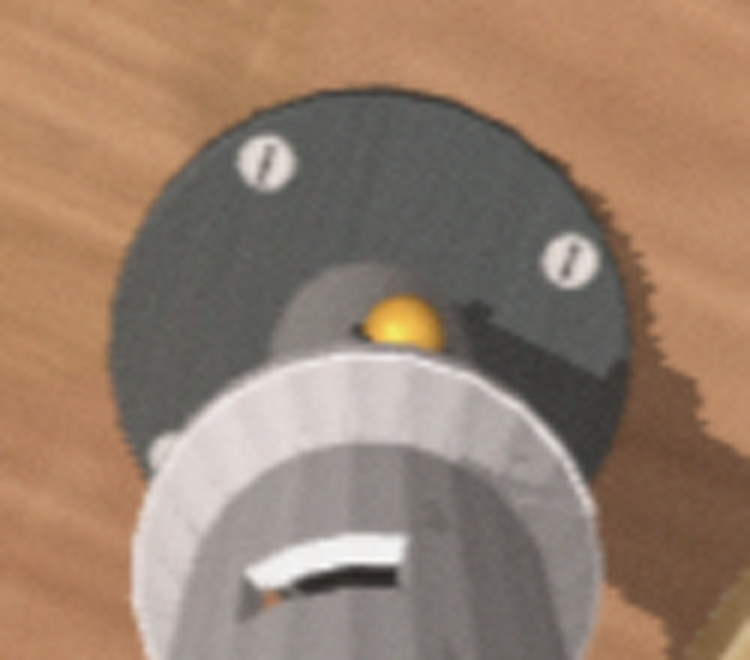

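Everything looks aligned to about 1 mm: the foot sits over the stub, with the pipe axis slightly to the +x side. I'll shift −1 mm in x and start down.

Call:
drive_tool([
  [-1,0,-4,0,30],
  [-1,0,-8,0,30],
  [-1,0,-12,0,30],
  [-1,0,-16,0,30],
  [-1,0,-20,0,30],
  [-1,0,-24,0,30],
  [-1,0,-28,0,30],
  [-1,0,-32,0,30],
  [-1,0,-36,0,30],
  [-1,0,-40,0,30],
])

```text
clock: 9.45
eef_pos: [0.5511, 0.0335, 0.209]
ee_rot: [-0.339, 1.544, 0.339]
wrist_force: [0.7, 0.1, -3.1]
finger_gap: 0.042
```

```bash
python3 - <<'E'
from h import *
s=manip.sense();print(s['eef_pos'],s['ee_rot'],s['wrist_force'],s['ft_torque'])
im=cams.capture('scene');crop('s5c',im,240,100,350,260,3.7)
E
```

```text
[0.55111269 0.03349505 0.20902642] [-0.33875196  1.54387888  0.33872707] [ 0.74682962  0.12181833 -3.10151178] [-0.01091938 -0.08856051 -0.03878713]
```

View pics/s5c.png

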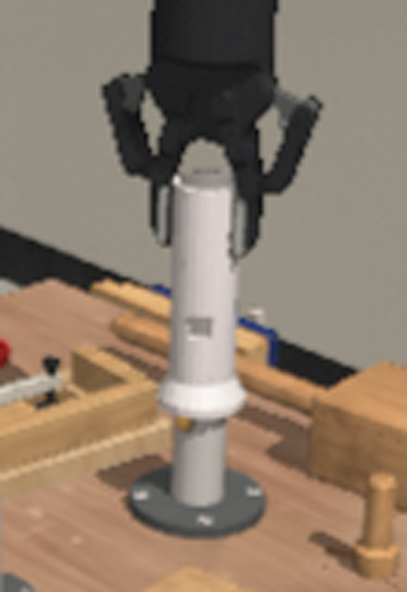

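The pipe is over the stub, its flare just above the button, with no contact force. I'll continue down.

Call:
drive_tool([
  [0,0,-3,0,30],
  [0,0,-6,0,30],
  [0,0,-9,0,30],
  [0,0,-12,0,30],
  [0,0,-15,0,30],
  [0,0,-18,0,30],
  [0,0,-21,0,30],
  [0,0,-24,0,30],
  [0,0,-27,0,30],
  [0,0,-30,0,30],
])

```text
clock: 10.5
eef_pos: [0.5513, 0.0334, 0.1796]
ee_rot: [-0.339, 1.543, 0.339]
wrist_force: [-1.3, 0.3, 3.3]
finger_gap: 0.0414
```

```bash
python3 - <<'E'
from h import *
s=manip.sense();print(s['eef_pos'],s['ee_rot'],s['wrist_force'],s['ft_torque'])
E
```

```text
[0.55125383 0.03341651 0.17956846] [-0.33894528  1.54330862  0.33868861] [-1.32535773  0.32787278  3.32042094] [-0.1674692   0.27239041 -0.07859353]
```

Call:
drive_tool([
  [0,0,-4,0,30],
  [0,0,-8,0,30],
  [0,0,-12,0,30],
  [0,0,-16,0,30],
  [0,0,-20,0,30],
  [0,0,-24,0,30],
  [0,0,-28,0,30],
  [0,0,-31,0,30],
  [0,0,-34,0,30],
  [0,0,-36,0,30],
])

```text
clock: 11.5
eef_pos: [0.5512, 0.0334, 0.1431]
ee_rot: [-0.339, 1.544, 0.339]
wrist_force: [0.7, -2.5, 4.4]
finger_gap: 0.0419
```

Call:
drive_tool([
  [0,0,-1,0,30],
  [0,0,-1.5,0,30],
  [0,0,-2,0,30],
  [0,0,-2.5,0,30],
  [0,0,-3,0,30],
  [0,0,-3.5,0,30],
  [0,0,-4,0,30],
  [0,0,-4,0,30],
  [0,0,-4,0,30],
  [0,0,-4,0,30],
])

```text
clock: 12.5
eef_pos: [0.5512, 0.0334, 0.1397]
ee_rot: [-0.339, 1.544, 0.339]
wrist_force: [0.6, -3.6, 6.8]
finger_gap: 0.0415
```

```bash
python3 - <<'E'
from h import *
s=manip.sense();print(s['eef_pos'],s['ee_rot'],s['wrist_force'],s['ft_torque'])
im=cams.capture('scene');crop('s6c',im,260,140,330,260,5)
E
```

```text
[0.55117102 0.03338258 0.13965559] [-0.33889985  1.54369004  0.33863178] [ 0.63494468 -3.5727272   6.76247801] [-1.31362703 -0.44731687 -0.0038517 ]
```

View pics/s6c.png

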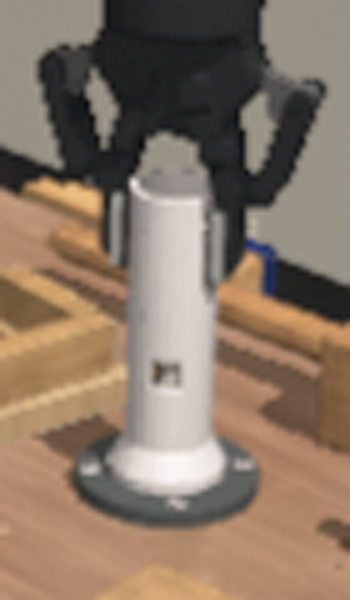

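The pipe is nearly seated, and the button's brass shows at the left edge of the hole at crop (157,370). I'll press gently until it bottoms out.

Call:
drive_tool([
  [0,0,-0.5,0,30],
  [0,0,-1,0,30],
  [0,0,-1.5,0,30],
  [0,0,-2,0,30],
  [0,0,-2,0,30],
  [0,0,-2,0,30],
  [0,0,-2,0,30],
  [0,0,-2,0,30],
  [0,0,-2,0,30],
  [0,0,-2,0,30],
])

```text
clock: 13.55
eef_pos: [0.5514, 0.0333, 0.1395]
ee_rot: [-0.339, 1.542, 0.339]
wrist_force: [-4.7, -2.7, 22.2]
finger_gap: 0.0417
```

```bash
python3 - <<'E'
from h import *
s=manip.sense();print(s['eef_pos'],s['ee_rot'],s['wrist_force'],s['ft_torque'])
E
```

```text
[0.55139472 0.03334749 0.13952808] [-0.3393558   1.54231913  0.33873481] [-4.70033609 -2.72094733 22.18134551] [-0.94064447  1.85356163 -0.10623358]
```

Call:
drive_tool([
  [0,0,1,0,30],
  [0,0,1,-2,30],
  [0,0,1,-4,30],
  [0,0,1,-6,30],
  [0,0,1,-8,30],
  [0,0,1,-10,30],
  [0,0,1,-12,30],
  [0,0,1,-14,30],
  [0,0,1,-16,30],
  [0,0,1,-18,30],
])

```text
clock: 14.55
eef_pos: [0.5517, 0.0343, 0.1395]
ee_rot: [-0.091, 1.567, 0.093]
wrist_force: [-0.9, 1.0, 13.5]
finger_gap: 0.0417
```

```bash
python3 - <<'E'
from h import *
s=manip.sense();print(s['eef_pos'],s['ee_rot'],s['wrist_force'],s['ft_torque'])
im=cams.capture('scene');crop('s7c',im,260,140,330,260,5)
E
```

```text
[0.55172965 0.03427373 0.13951533] [-0.09080664  1.56658867  0.09274439] [-0.86024912  1.02047896 13.48936767] [0.76011793 0.38572516 0.19488599]
```

View pics/s7c.png

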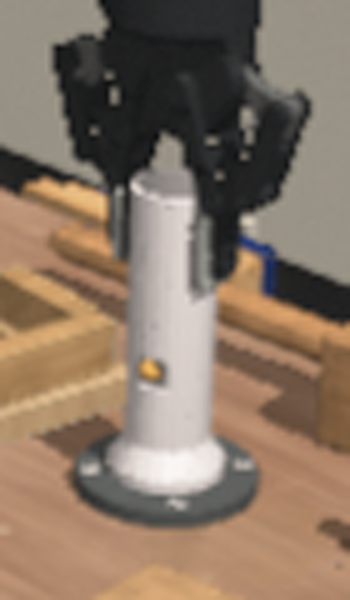

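Call:
drive_tool([
  [0,0,0,-1,30],
  [0,0,0,-2,30],
  [0,0,0,-3,30],
  [0,0,0,-4,30],
  [0,0,0,-5,30],
  [0,0,0,-6,30],
  [0,0,0,-7,30],
  [0,0,0,-7,30],
  [0,0,0,-7,30],
  [0,0,0,-7,30],
])

```text
clock: 15.6
eef_pos: [0.5517, 0.0343, 0.1395]
ee_rot: [0.004, 1.569, -0.002]
wrist_force: [-2.1, 0.4, 12.5]
finger_gap: 0.0417
```

```bash
python3 - <<'E'
from h import *
s=manip.sense();print(s['eef_pos'],s['ee_rot'],s['wrist_force'],s['ft_torque'])
im=cams.capture('scene');crop('s8c',im,270,190,310,240,12)
im=cams.capture('wrist');save('w8',im)
E
```

```text
[0.55168224 0.03434021 0.13951907] [ 0.00435133  1.56862605 -0.00200645] [-2.05158373  0.41431763 12.49113047] [0.74675782 0.49833891 0.05652012]
```

View pics/s8c.png

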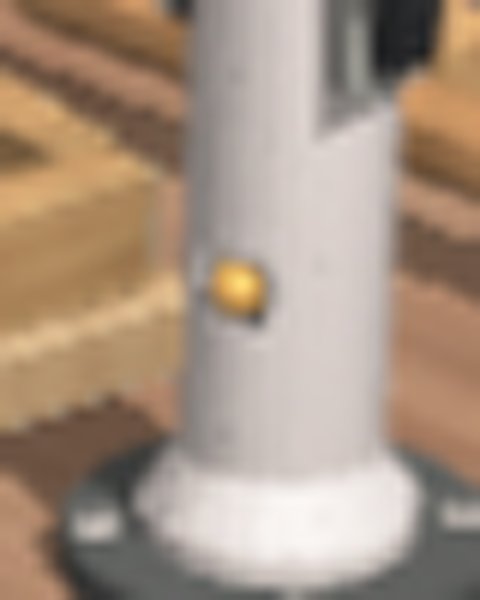

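View pics/w8.png

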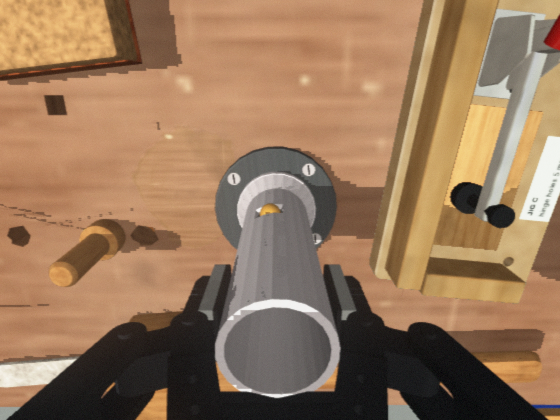

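The brass button stands proud through the hole, at scene crop (238,290) and wrist (269,211). I'll check the lock with a small extra turn, then return.

Call:
drive_tool([
  [0,0,0,-1,30],
  [0,0,0,-2,30],
  [0,0,0,-3,30],
  [0,0,0,-4,30],
  [0,0,0,-5,30],
  [0,0,0,-5,30],
  [0,0,0,-5,30],
  [0,0,0,-5,30],
  [0,0,0,-5,30],
  [0,0,0,-5,30],
])

```text
clock: 16.7
eef_pos: [0.5517, 0.0344, 0.1395]
ee_rot: [0.073, 1.567, -0.07]
wrist_force: [-1.5, 1.5, 13.3]
finger_gap: 0.0419
```

```bash
python3 - <<'E'
from h import *
s=manip.sense();print(s['eef_pos'],s['ee_rot'],s['wrist_force'],s['ft_torque'])
E
```

```text
[0.55171308 0.03444048 0.13952169] [ 0.07302235  1.56743619 -0.07029699] [-1.52473926  1.54479614 13.32131063] [0.85996496 0.5593037  0.08445046]
```

Call:
drive_tool([
  [0,0,0,-1,30],
  [0,0,0,-2,30],
  [0,0,0,-3,30],
  [0,0,0,-4,30],
  [0,0,0,-4,30],
  [0,0,0,-4,30],
  [0,0,0,-4,30],
  [0,0,0,-4,30],
  [0,0,0,-4,30],
  [0,0,0,-4,30],
])

```text
clock: 17.7
eef_pos: [0.5519, 0.034, 0.1395]
ee_rot: [0.127, 1.565, -0.125]
wrist_force: [-0.3, -1.1, 12.0]
finger_gap: 0.0416
```

```bash
python3 - <<'E'
from h import *
s=manip.sense();print(s['eef_pos'],s['ee_rot'],s['wrist_force'],s['ft_torque'])
im=cams.capture('scene');crop('s9c',im,270,190,310,240,12)
im=cams.capture('wrist');crop('w9',im,200,130,350,260,5)
E
```

```text
[0.55187552 0.03404219 0.13954168] [ 0.12720214  1.56476375 -0.12526519] [-0.34969782 -1.0871687  11.95271254] [-0.09860585  0.04178633  0.19373403]
```

View pics/s9c.png

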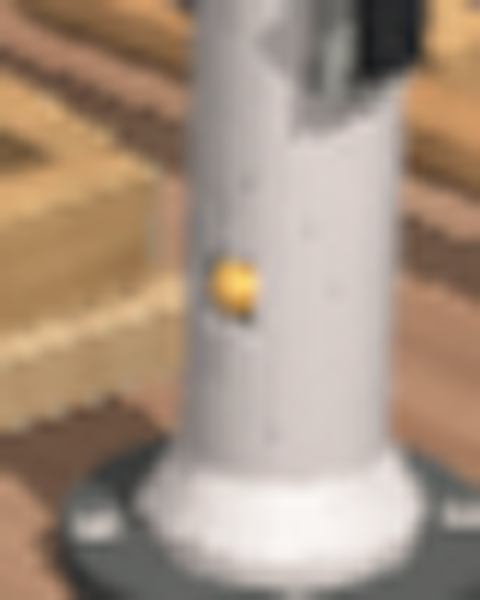

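View pics/w9.png

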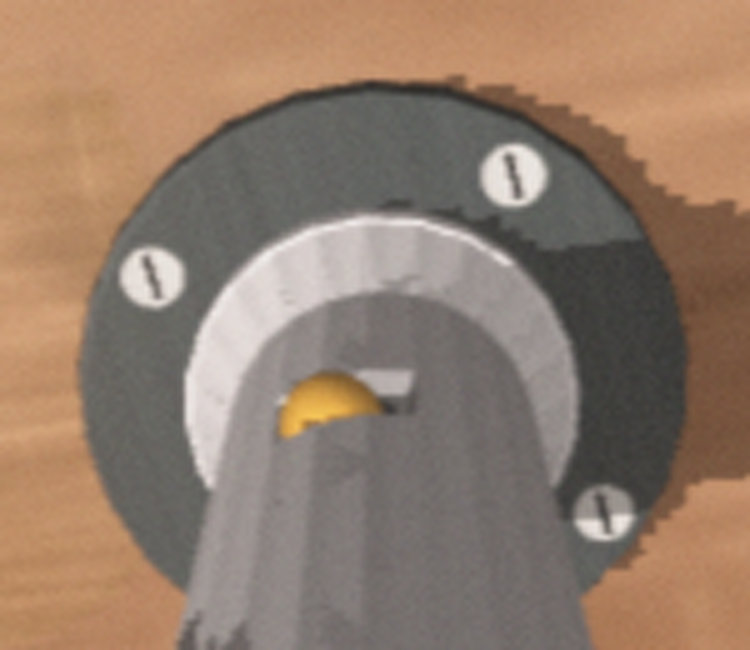

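The button is fully out but bearing on one edge of the hole: the hole spans crop 278–414 and the button's centre is at 330. I'll turn back 4° to centre it and lift off the downward load.

Call:
drive_tool([
  [0,0,0.5,1,30],
  [0,0,0.5,2,30],
  [0,0,0.5,3,30],
  [0,0,1,4,30],
  [0,0,1,4,30],
  [0,0,1,4,30],
  [0,0,1,4,30],
  [0,0,1,4,30],
  [0,0,1,4,30],
  [0,0,1,4,30],
])

```text
clock: 18.8
eef_pos: [0.5518, 0.0342, 0.1396]
ee_rot: [0.073, 1.568, -0.071]
wrist_force: [3.0, 1.4, 5.3]
finger_gap: 0.0419
```

```bash
python3 - <<'E'
from h import *
s=manip.sense();print(s['eef_pos'],s['ee_rot'],s['wrist_force'],s['ft_torque'])
im=cams.capture('wrist');crop('w10',im,200,130,350,260,5)
E
```

```text
[0.55175148 0.03416915 0.1396336 ] [ 0.0733155   1.56790382 -0.0713372 ] [3.0363608  1.37855826 5.3202607 ] [ 0.89564635 -1.15667285 -0.00734046]
```

View pics/w10.png

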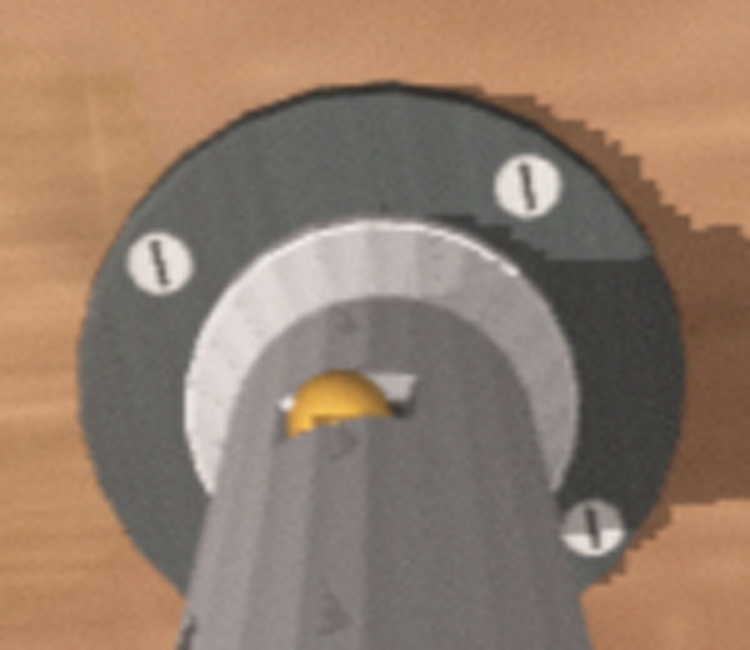

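Call:
drive_tool([
  [0,0,0,0,40],
  [0,0,0,0,50],
  [0,0,0,0,60],
  [0,0,0,0,70],
  [0,0,0,0,80],
  [0,0,0,0,90],
  [0,0,0,0,100],
  [0,0,0,0,100],
  [0,0,0,0,100],
  [0,0,0,0,100],
])

```text
clock: 19.85
eef_pos: [0.551, 0.0335, 0.1393]
ee_rot: [0.072, 1.57, -0.072]
wrist_force: [0.6, -0.5, 0.3]
finger_gap: 0.0855
```

Call:
drive_tool([
  [0,0,10,0,100],
  [0,0,25,0,100],
  [0,0,45,0,100],
  [0,0,65,0,100],
  [0,0,85,0,100],
  [0,0,105,0,100],
  [0,0,125,0,100],
  [0,0,140,0,100],
  [0,0,150,0,100],
  [0,0,150,0,100],
])

```text
clock: 20.85
eef_pos: [0.5516, 0.0336, 0.2912]
ee_rot: [0.073, 1.567, -0.071]
wrist_force: [-0.0, 0.1, -0.6]
finger_gap: 0.0851
```

```bash
python3 - <<'E'
from h import *
s=manip.sense();print(s['eef_pos'],s['finger_gap'],s['wrist_force'])
im=cams.capture('scene');save('s11',im);a=cv2.resize(im[150:250,260:330],None,fx=5.5,fy=5.5,interpolation=cv2.INTER_CUBIC)
w=cams.capture('wrist');save('w11',w)
save('s11c',a)
E
```

```text
[0.55156367 0.03355612 0.29115352] 0.08506656666927113 [-0.04468146  0.08839379 -0.59904819]
```

View pics/s11c.png

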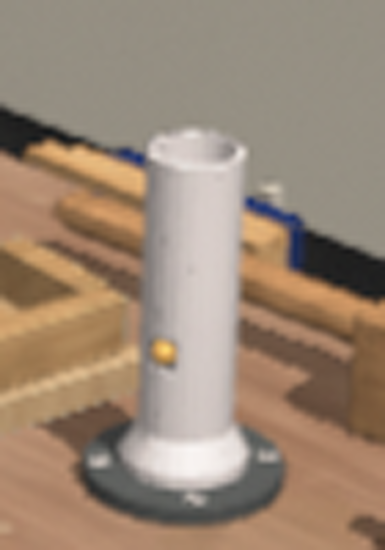

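View pics/w11.png

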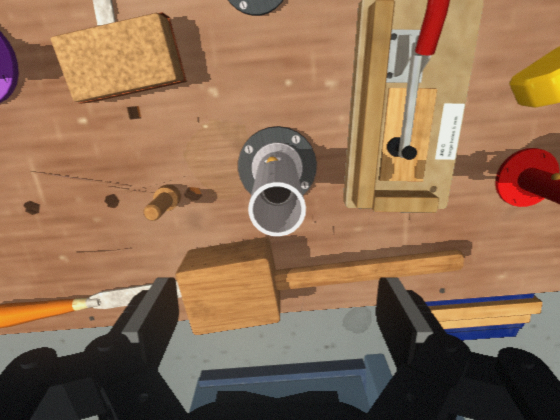

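The pipe stands upright and seated, and the button is out through the hole at crop (163,352). The gripper is clear and the bench dog and sanding block are where they were, so I'm handing in.

```bash
python3 - <<'E'
from h import *
print(manip.finish_job())
E
```

```text
the job is handed in; nothing more can be done
None
```

The pipe is seated on the larger grey port with the spring button out through its hole, and I handed the job in at about 21 s of the 64 s allowed. No verdict was reported.

**What I did:** I gripped the pipe near its top and lowered it over the stub with its hole about 25° off the button. I pushed it down until it stopped at about 22 N. Then I turned it until the button came out, let go and lifted the gripper clear.

**Last checks:**
- **Pipe and button:** the last pictures show the pipe upright with its foot on the flange and the brass button proud through the hole.
- **Clearance:** the gripper was clear, with wrist force near zero.
- **Bystanders:** the bench dog and sanding block appear where they were, though I judged this by eye and did not measure it.

**What did not fully agree:**
- **Lock test:** when I turned on past the snap, I felt little resistance (under 0.2 N m). I judged the lock mainly by eye. The button reached one edge of the hole, so I turned back 4° to roughly centre it.
- **Port position:** the three cameras differed by up to 4 mm on where the port was. The fit went on without trouble.

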